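Show a training tooth to the inspection camera by mirror

TASK

Take the molar (the broad tooth with four blunt cusps) out of the pocket tray, stand it upright in the square well of the steel pedestal and let go of it. Then turn the round mirror by the grip bar on top of it until the molar shows in the mirror in the middle of the camera's picture, and finish still gripping the bar and holding that angle, because a spring turns the mirror back. Leave the other two teeth in their pockets and do not disturb the jar.

Things in the scene. Friction and masses are not known exactly. Their poses are not given: they have to be found in the camera images.
- tray: Fixed grey plastic pocket tray, 180 (x) x 120 (y) x 14 mm high; origin at the centre of its underside. Six square pockets 27 mm wide, 8 mm deep (floor 6 mm above the table), at x = -56, 0, +56 and y = -28, +28 mm in its frame; three of them hold a tooth each, and which tooth is where changes
- molar: The tooth to inspect: loose double-size training molar, about 25 g, upright; origin at the centre of its underside. Round plaster root 20 mm in diameter, 15 mm high, then a round white crown 22 mm in diameter, sides upright from 17 to 26 mm above the origin, four blunt cusps on top reaching 33 mm. Grip it in any direction; in the tray 25 mm of it stands clear
- molar_crown (a point): Middle of the molar's crown, on its axis, 24 mm above its origin
- canine: Bystander: loose training canine, same root, white crown a single pointed cone up to 37 mm high; origin at the centre of its underside. Stays in its pocket
- incisor: Bystander: loose training incisor, same root, white crown a flat upright blade 7 x 17 mm, 35 mm high in all; origin at the centre of its underside. Stays in its pocket
- pedestal: Fixed dark steel block 46 x 46 x 40 mm high on the table; origin at the centre of its underside, z up. In its top a square well, 28 mm wide, 6 mm deep, with chamfered edges
- well (a point): Centre of the floor of the pedestal's well, 34 mm above the table; the molar's underside comes to rest on it
- unit: Fixed mirror unit; origin on the table under the mirror's upright pivot, z up. A steel foot 60 mm across carries the mirror; a flat steel bar, 6 mm high, runs from it at 45 degrees from its x axis towards its y axis to a white camera box (36 mm wide, 73 mm high) on a small stand
- lens (a point): Front of the camera's black lens, 56 mm above the table, 115 mm from the pivot (along the bar); the camera looks level, straight at the pivot, that is at the middle of the mirror
- mirror: Round steel-backed mirror, 50 mm across, upright; its face contains the unit's upright pivot axis. Origin on that axis at table height, face middle 56 mm higher, z up, x = where the face looks (normal). At rest x points -0.60 rad (clockwise from above) from the unit's x; it turns only counter-clockwise from there, up to 1.4 rad, against a weak return spring (0.02 N m + 0.05 N m per rad)
- mirror_grip (a point): On the pivot axis, 95 mm above the table, in the white grip bar fixed on top of the mirror. The bar is 40 mm long along the mirror's y axis, 12 mm thick along its x axis (fingers close along the mirror's x) and stands from 81 to 105 mm above the table; the mirror's top is at 81 mm
- sightline: Not a solid thing: the camera's line of sight after the mirror. Origin on the pivot axis at table height; x axis: level direction of view after reflection (the mirror's x halves the angle between this and the direction to the lens, so it turns twice as far as the mirror); y axis: level, to its left. A thing is mid-picture when its y here is 0 and its x positive
- jar: Bystander: low amber glass jar with a white cap, 48 mm across, 42 mm high, loose on the table; origin at the centre of its underside
Not all that is in view belongs to the job. There is more than one size of the unit; the job needs the middle-sized.

How it is judged:
On the way, in this order (a step that is already met when the one before it is completed fails the run):
1. the molar is held by the fingers, clear of the tray (height (world z) of molar above 0.03 m and contact force between the fingers and molar above 0.3 N), for 0.2 s.
2. the molar stands in the pedestal's well, let go (horizontal distance between molar and well below 0.007 m and z of molar in the frame of well between -0.003 and 0.003 m and angle between molar's own z axis and vertical below 0.12 rad and contact force between the fingers and molar below 0.05 N and linear speed of molar below 0.03 m/s), for 0.2 s.
At the end, for the whole second after the job is handed in: Molar upright on the well floor (3 mm, 7 mm off centre, 0.12 rad), let go, at rest; reflected line of sight within 14 mm of the crown's middle; fingers hold the mirror (over 0.5 N), which is still; canine, incisor and jar within 20 mm of their starts, teeth upright (0.35 rad) (all of step 2 and y of molar_crown in the frame of sightline between -0.014 and 0.014 m and x of molar_crown in the frame of sightline above 0.05 m and contact force between the fingers and mirror above 0.5 N and angular speed of mirror below 0.1 rad/s and distance of each of canine, incisor, jar from where it was at the start of the episode below 0.02 m and angle between each of canine, incisor's own z axis and vertical below 0.35 rad); the arm keeps its last pose, push and grip.
It fails at once if the canine is disturbed (moved over 20 mm or tipped) (not (distance of canine from where it was at the start of the episode below 0.02 m and angle between canine's own z axis and vertical below 0.35 rad)).
It fails at once if the incisor is disturbed (moved over 20 mm or tipped) (not (distance of incisor from where it was at the start of the episode below 0.02 m and angle between incisor's own z axis and vertical below 0.35 rad)).
It fails at once if the jar is moved over 20 mm (distance of jar from where it was at the start of the episode above 0.02 m).
It also fails if it takes over 51 s, if anything falls off the work surface, if the arm or the gripper's body presses on something with over 40 N, if the wrist force passes 120 N, or if a joint passes its speed limit or range.

ROBOT

A 6-joint arm with a two-finger parallel gripper is mounted at the origin on the work surface. World frame = base frame: x ahead of the robot, y to its left, z up, the work surface at z = 0. Lengths are in m, angles in rad, forces in N, time in s.
With the tool pointing down it reaches from about 0.3 to 0.75 m from the base axis. Payload 8.5 kg.
Tool frame: the origin (TCP) lies midway between the tips of the shut fingers; the grasp point (between the pads) lies 19 mm behind it; z points along the fingers, y is the direction in which the jaws open and shut (so a half turn about z gives the same grasp; the last joint's range is limited). The gripper opens to 88 mm and grips with 3 to 60 N. Pads are 18 mm wide; open, the fingers measure 123 mm over their backs; the gripper's body (75 mm by 187 mm) begins 45 mm behind the grasp point.
Start: joints at [1.121, 0.381, 1.297, -0, 1.464, -0.215], TCP at [0.128, 0.535, 0.203] pointing down, gripper open.
Joint ranges: [-3.11, 3.11], [-0.89, 2.33], [0.22, 2.48], [-1.42, 4.56], [0.17, 2.85], [-2.88, 2.88]. Speed limits (rad/s): [2.39, 2.39, 3.14, 3.14, 3.14, 3.14].

INTERFACE

Orientations are given as a rotation vector (axis times angle).
In Python, from plant import robot, vision, finish_job, spotter gives the robot as it stands. The module is installed in compiled form; this text tells all that it offers.
- The arm moves only by the tool servo_tool, never from a script. Its argument "rows" is a list of rows, each a list of 2 entries, a list of its own where there are three numbers: the shift along the tool's x, y, z in m, then the turn about the tool's z in degrees. In form: [[[dx, dy, dz], spin], ...]. A call has 1 to 12 rows; each row shifts and turns the pose as measured when the row begins, along the tool's axes as they then stand; what a row does not reach is not made up. A row lasts 1/10 s, in which the tool goes at most 50 mm and 8.59 degrees, less where a joint would pass 70% of its speed; a pose out of reach is approached as far as the arm can. A call with a gripper value outside its range is refused whole. "hand" is the finger opening in m, from 0 to 0.0881, set as the call begins (left out, the last holds). The fingers move at their own pace and stop on an object; the grip force is fixed at half the most. Time passes only in rows, so rows that do not move let the fingers close. It gives the time, the measured TCP pose, the force and the opening at its end, in the units of the state.
- robot.sense(): the state, without advancing time (a new reading comes with each control period).
- vision.capture(name): name is "scene" or "top" or "wrist"; returns (picture, depth): 420x560x3 uint8, blue, green, red; 420x560 float32, m along the optical axis (not along the pixel's ray), 0 where there is no reading.
- vision.camera_info(name): a dict with "K" (3x3 intrinsics, pixels), "xyz" and "orientation" of the camera in the world. Camera axes: x right, y down, z forward; pixel columns grow to the right and rows downward; lengths in m; the calibration is good to about 2 mm. A picture is of the moment at which its call begins: read the wrist's pose just before it. camera_info takes no time and is no camera call; for the wrist camera it gives the pose at the moment of the call.
- finish_job(): hands the job in, once; it reports no verdict.
Trained networks look in the newest picture that a camera, given by its name, has taken for a name from the list of things; names that differ only in an ending like _2 or _b are one class to them, and where a whole thing is asked for, a point or a joint stands for the part that bears it (a point fixed in the world has none). Each returns a list of dicts, best first, with "p" (0 to 1); they miss things now and then, are a little off and sometimes report something else, mostly with a low value. They report only what shows in the picture. A call takes as long as a camera call. They do not tell look-alikes from the thing itself.
- spotter.spot_in(camera, target): "xy" ([column, row] in pixels, amid what is visible of it).
- spotter.regions_of(camera, target): "region" (420x560 bool, what is visible of it) and "xy" ([column, row] in pixels, amid what is visible of it).
- spotter.tip_of(camera, target): "xy" ([column, row] in pixels: a listed point, or the origin of a listed thing).
The state is a dict: "time": time; "joints": joint angles; "qvel": joint speeds; "joint_efforts": joint torques, N m; "ee_pos": TCP position; "ee_rot": TCP orientation; "wrist_force": force on the tool from outside, world axes, zero at the start; "ft_torque": the same for the moment, N m; "width": finger opening in m.
Only numpy, scipy, OpenCV 4.12 (cv2) and the standard library are available. Lean on these libraries where they do the work, as an engineer would, in place of code of your own. Each camera call takes 0.05 s, during which the arm holds its last target. There are 200 camera calls.

## Working session

There is one attempt and no reset: what is moved stays moved. The work goes in short steps, Python scripts to look and compute and a tool call to move; the robot and the scene stay as the last step left them, time stands still between calls to the robot, and variables do not carry over. Pictures are saved under pics/ and viewed, about 8 in all and at most 12, crops included, and the job is handed in when it is done.

Besides the shell and the picture viewer there is one more tool, called after ">>>" by a JSON object that holds its "method" and its "body". servo_tool: Moves the arm, as the interface text tells. Its arguments: {"type":"object","properties":{"rows":{"type":"array"},"hand":{"type":"number"}},"required":["rows"]}

```bash
mkdir -p pics
cat > h.py <<'E'
import numpy as np, cv2
from scipy.spatial.transform import Rotation as R
from plant import robot, vision, finish_job, spotter
def info(c):
    i=vision.camera_info(c); o=np.array(i["orientation"],float)
    return np.array(i["K"]),np.array(i["xyz"]),(o if o.shape==(3,3) else R.from_rotvec(o).as_matrix() if o.shape==(3,) else R.from_quat(o).as_matrix())
def back(c,xy,d,I=None):
    K,t,M=I or info(c); xy=np.atleast_2d(xy)
    r=np.c_[(xy[:,0]-K[0,2])/K[0,0],(xy[:,1]-K[1,2])/K[1,1],np.ones(len(xy))]
    return t+(r*np.atleast_1d(d)[:,None])@M.T
def onz(c,xy,z,I=None):
    I=I or info(c); p=back(c,xy,1.,I)[0]-I[1]
    return I[1]+p*(z-I[1][2])/p[2]
def proj(c,P,I=None):
    K,t,M=I or info(c); q=(np.atleast_2d(P)-t)@M@K.T
    return q[:,:2]/q[:,2:]
E
python3 - <<'E'
from h import *
np.set_printoptions(precision=3,suppress=True)
s=robot.sense(); print(s)
for c in("scene","top"):
    print(c,vision.camera_info(c))
    im,d=vision.capture(c); cv2.imwrite(f"pics/{c}0.png",im); np.save(c+"0.npy",d)
    for n in("tray","molar","canine","incisor","pedestal","unit","mirror","jar"):
        for r in spotter.spot_in(c,n)[:3]:
            x,y=np.round(r["xy"]).astype(int); print(c,n,round(r["p"],2),x,y,back(c,r["xy"],d[y,x])[0])
E
```

```text
{'time': 0.0, 'joints': array([ 1.121,  0.381,  1.298, -0.   ,  1.464, -0.215]), 'qvel': array([-0.001,  0.   , -0.   ,  0.   , -0.   , -0.   ]), 'joint_efforts': array([ -0.001, -43.792, -22.455,   0.071,   0.035,  -0.   ]), 'ee_pos': array([0.128, 0.535, 0.202]), 'ee_rot': array([-0.368, -3.12 ,  0.002]), 'wrist_force': array([0.055, 0.342, 0.434]), 'ft_torque': array([-0.06 , -0.035, -0.012]), 'width': 0.08781589516071558}
scene {'K': array([[400.71 ,   0.   , 274.905],
       [  0.   , 400.71 , 206.095],
       [  0.   ,   0.   ,   1.   ]]), 'xyz': array([0.997, 0.343, 0.643]), 'orientation': array([-1.227, -2.205,  0.997])}
scene tray 0.73 394 320 [0.52  0.323 0.015]
scene molar 0.74 407 309 [0.496 0.335 0.029]
scene molar 0.35 214 279 [0.636 0.002 0.04 ]
scene canine 0.26 279 269 [0.524 0.08  0.008]
scene pedestal 0.96 211 279 [ 0.638 -0.002  0.041]
scene pedestal 0.24 279 268 [0.521 0.079 0.007]
scene unit 0.97 278 271 [0.527 0.08  0.004]
scene unit 0.79 288 204 [ 0.334 -0.007  0.006]
scene unit 0.74 222 145 [ 0.33  -0.204  0.106]
scene mirror 0.92 266 224 [0.497 0.031 0.089]
scene mirror 0.69 410 310 [0.494 0.34  0.028]
scene mirror 0.68 277 182 [ 0.31  -0.054  0.041]
scene jar 0.55 159 192 [ 0.491 -0.277  0.035]
top {'K': array([[383.666,   0.   , 278.464],
       [  0.   , 383.666, 205.896],
       [  0.   ,   0.   ,   1.   ]]), 'xyz': array([0.225, 0.011, 0.918]), 'orientation': array([-2.114,  2.111, -0.21 ])}
top tray 0.62 157 173 [0.492 0.313 0.014]
top molar 0.75 288 123 [ 0.615 -0.007  0.035]
top canine 0.46 163 150 [0.55  0.299 0.023]
top pedestal 0.92 287 123 [ 0.615 -0.006  0.033]
top unit 0.94 282 235 [0.342 0.007 0.004]
top unit 0.92 408 286 [ 0.224 -0.286  0.009]
top unit 0.59 251 163 [0.522 0.083 0.005]
top mirror 0.87 451 310 [ 0.177 -0.324  0.138]
top mirror 0.75 273 170 [0.482 0.027 0.071]
top jar 0.65 400 175 [ 0.48  -0.273  0.041]
```

Run:
```python
import cv2
a=cv2.imread("pics/scene0.png");cv2.imwrite("pics/scene0b.png",cv2.resize(a,(800,600),interpolation=2))
a=cv2.imread("pics/top0.png");cv2.imwrite("pics/top0b.png",cv2.resize(a,(800,600),interpolation=2))
```

```text
(no output)
```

View pics/scene0b.png

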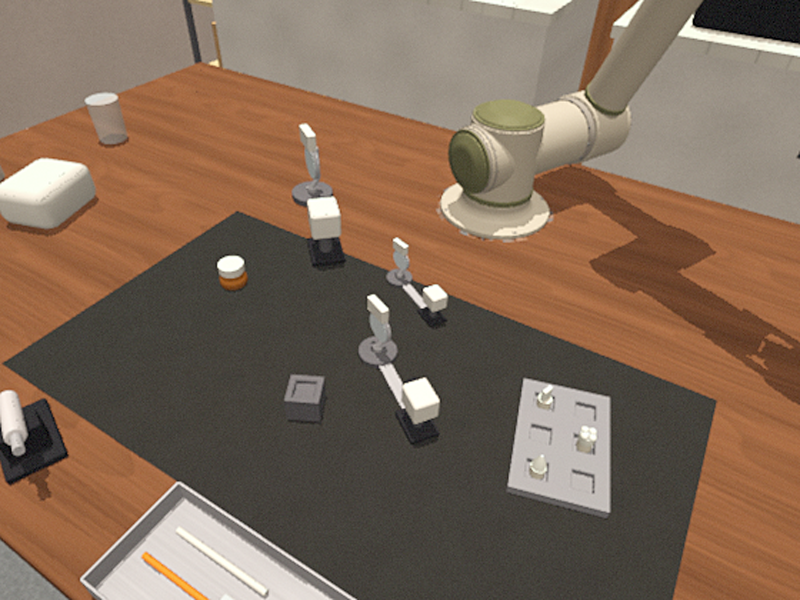

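View pics/top0b.png

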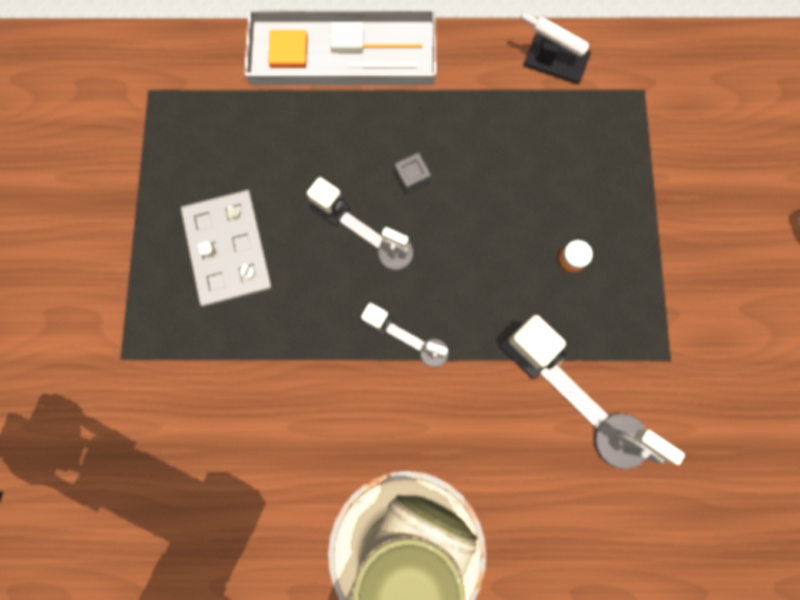

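The middle-sized unit is the one at top (395,250)/(325,195) in the 800 px view. The molar is at (206,248), the pedestal at (412,170) and the jar at (576,256). I'll measure them from depth.

Run:
```python
from h import *
np.set_printoptions(precision=4,suppress=True)
g=np.stack(np.meshgrid(np.arange(560),np.arange(420)),-1).reshape(-1,2)
for c in("top","scene"):
    d=np.load(c+"0.npy").ravel(); P=back(c,g,d); P[d==0]=9
    def m(n,ctr,r,lo,hi):
        q=P[(np.hypot(*(P[:,:2]-ctr).T)<r)&(P[:,2]>lo)&(P[:,2]<hi)]
        if len(q)<4: print(c,n,len(q));return
        rc=cv2.minAreaRect(q[:,:2].astype(np.float32)*1000)
        print(c,n,len(q),"mean",q.mean(0),"rect",np.round(rc[0],1),np.round(rc[1],1),round(rc[2],1))
    m("molar",(.492,.335),.03,.022,.05)
    m("ped",(.62,-.005),.045,.034,.05)
    m("grip",(.49,.03),.05,.095,.115)
    m("box",(.555,.135),.07,.066,.08)
    m("foot",(.48,.03),.045,.003,.02)
    m("traytop",(.49,.313),.12,.012,.017)
    m("jar",(.48,-.275),.04,.037,.05)
print("molar top z=.033", onz("top",[144,174],.035))
for c in("top","scene"):
    vision.capture(c)
    for n in("mirror_grip","lens","well","molar_crown","unit","mirror","pedestal"):
        z=dict(mirror_grip=.095,lens=.056,well=.034,molar_crown=.03,unit=0,mirror=0,pedestal=0)[n]
        for r in spotter.tip_of(c,n)[:3]: print(c,n,round(r["p"],2),np.round(r["xy"]),onz(c,r["xy"],z))
```

```text
top molar 82 mean [0.486  0.3378 0.0349] rect [487.6 339.4] [21.1 20.2] 26.4
top ped 299 mean [ 0.6251 -0.0092  0.039 ] rect [625.4  -9.2] [47.  46.3] 26.6
top grip 110 mean [0.4853 0.0196 0.1039] rect [486.2  19.8] [40.1 12. ] 66.0
top box 300 mean [0.5687 0.1362 0.0724] rect [568.9 135.4] [51.7 36. ] 56.8
top foot 336 mean [0.479  0.0256 0.009 ] rect [473.6  29. ] [84.5 76.8] 74.6
top traytop 2426 mean [0.494  0.3122 0.0143] rect [495.7 312.6] [181.3 120.8] 15.5
top jar 259 mean [ 0.4758 -0.2831  0.042 ] rect [ 476.2 -283.6] [41.  42.3] 89.1
scene molar 144 mean [0.4897 0.3382 0.0344] rect [487.9 338.1] [18.8 19.7] 24.9
scene ped 448 mean [ 0.6246 -0.0101  0.0386] rect [623.7 -10.8] [48.4 46.7] 26.9
scene grip 124 mean [0.4884 0.0206 0.1027] rect [486.4  18.4] [40.1 12.9] 66.6
scene box 426 mean [0.5724 0.1372 0.0723] rect [568.1 133.4] [55.2 35.6] 53.9
scene foot 515 mean [0.4925 0.0254 0.0094] rect [486.9  33.1] [74.6 82.6] 32.6
scene traytop 4011 mean [0.5036 0.3145 0.0142] rect [494.  311.2] [182.6 120.5] 15.3
scene jar 176 mean [ 0.4772 -0.2833  0.0421] rect [ 475.6 -284.3] [4
[... 1200 characters left out ...]
e lens 0.77 [287. 268.] [0.5495 0.1113 0.056 ]
scene lens 0.63 [224. 141.] [ 0.2475 -0.2618  0.056 ]
scene well 0.66 [217. 272.] [ 0.6158 -0.0066  0.034 ]
scene well 0.4 [263. 214.] [ 0.423  -0.0226  0.034 ]
scene well 0.18 [159. 196.] [ 0.5013 -0.2657  0.034 ]
scene molar_crown 0.48 [411. 304.] [0.4816 0.3375 0.03  ]
scene unit 0.93 [278. 197.] [ 0.3178 -0.0468  0.    ]
scene unit 0.83 [264. 247.] [0.4825 0.0186 0.    ]
scene unit 0.79 [219. 137.] [ 0.1669 -0.3448  0.    ]
scene mirror 0.81 [263. 244.] [0.4757 0.0117 0.    ]
scene mirror 0.7 [276. 192.] [ 0.3007 -0.0607  0.    ]
scene mirror 0.59 [220. 139.] [ 0.1751 -0.3382  0.    ]
scene pedestal 0.81 [212. 285.] [ 0.6241 -0.0144 -0.    ]
```

>>> {"method": "servo_tool", "body": {"rows": [[[0, 0, 0], 8], [[0, 0, 0], 8], [[0, 0, 0], 8], [[0, 0, 0], 8], [[0, 0, 0], 8], [[0, 0, 0], 8], [[0, 0, 0], 8], [[0, 0, 0], 5], [[0, 0, 0], 0]], "hand": 0.05}}

```text
time: 2.6
ee_pos: [0.1279, 0.5349, 0.2027]
ee_rot: [-1.954, -2.46, 0.0]
wrist_force: [0.1, 0.0, -0.8]
width: 0.0498
```

```bash
cat >> h.py <<'E'
def goto(p,jaw=None):
    s=robot.sense(); M=R.from_rotvec(s["ee_rot"]).as_matrix(); j=np.degrees(np.arctan2(M[1,1],M[0,1]))
    print("t",round(s["time"],2),"pos",s["ee_pos"].round(4),"jaw",j.round(2),"width",round(s["width"],4),"F",s["wrist_force"].round(1),"tilt",np.degrees(np.arccos(-M[2,2])).round(2))
    print("shift mm",((np.array(p)-s["ee_pos"])@M*1000).round(1), "" if jaw is None else ("spin",round(j-jaw,2)))
E
python3 -c "
from h import *
goto([.4878,.3388,.10],15.5)"
```

```text
t 2.6 pos [0.1279 0.5349 0.2027] jaw 13.06 width 0.0498 F [ 0.1  0.  -0.8] tilt 0.0
shift mm [-272.3  306.3  102.7] ('spin', np.float64(-2.44))
```

>>> {"method": "servo_tool", "body": {"rows": [[[-0.025, 0.028, 0.009], 0], [[-0.025, 0.028, 0.009], 0], [[-0.025, 0.028, 0.009], 0], [[-0.025, 0.028, 0.009], 0], [[-0.025, 0.028, 0.009], 0], [[-0.025, 0.028, 0.009], 0], [[-0.025, 0.028, 0.009], 0], [[-0.025, 0.028, 0.009], 0], [[-0.025, 0.028, 0.009], 0], [[-0.025, 0.028, 0.009], 0], [[-0.022, 0.026, 0.008], 0], [[0, 0, 0], 0]]}}

```text
time: 3.8
ee_pos: [0.5046, 0.3381, 0.1013]
ee_rot: [-1.907, -2.496, -0.007]
wrist_force: [-0.3, -0.4, -0.7]
width: 0.05
```

Run:
```python
from h import *
np.set_printoptions(precision=4,suppress=True)
goto([.4878,.3388,.10])
I=info("wrist"); im,d=vision.capture("wrist"); 
g=np.stack(np.meshgrid(np.arange(560),np.arange(420)),-1).reshape(-1,2)
P=back("wrist",g,d.ravel(),I); 
q=P[(np.hypot(*(P[:,:2]-[.4878,.3388]).T)<.025)&(P[:,2]>.02)&(P[:,2]<.05)]
print(len(q),q.mean(0),cv2.minEnclosingCircle((q[:,:2]*1000).astype(np.float32)))
for r in spotter.tip_of("wrist","molar_crown")[:2]: print(r["p"],r["xy"],onz("wrist",r["xy"],.03,I))
for p in proj("wrist",[[.4878,.3388,.035]],I): cv2.drawMarker(im,tuple(int(v) for v in p),(0,0,255))
cv2.imwrite("pics/w1.png",im)
```

```text
t 3.8 pos [0.5046 0.3381 0.1013] jaw 15.25 width 0.05 F [-0.3 -0.4 -0.7] tilt 0.25
shift mm [  5.1 -16.    1.2] 
654 [0.4843 0.3417 0.0359] ((484.4272155761719, 340.12554931640625), 11.733048439025879)
0.87 [257.2, 193.1] [0.4824 0.3426 0.03  ]
```

View pics/w1.png

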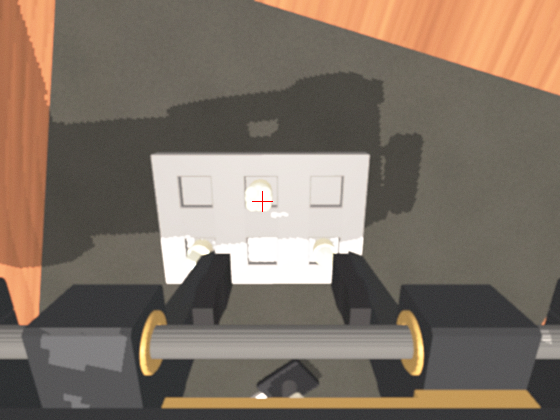

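The wrist picture shows the molar at (258,197) in the back middle pocket. The canine and incisor are in the two front corner pockets at (200,248) and (322,248), clear of the jaw axis.

>>> {"method": "servo_tool", "body": {"rows": [[[0.003, -0.009, 0.013], 0], [[0.003, -0.009, 0.014], 0], [[0, 0, 0], 0], [[0, 0, 0], 0]]}}

```text
time: 4.3
ee_pos: [0.479, 0.3444, 0.0774]
ee_rot: [-1.893, -2.506, -0.012]
wrist_force: [-0.1, 0.2, -0.0]
width: 0.05
```

Run:
```python
from h import *
np.set_printoptions(precision=4,suppress=True)
I=info("wrist"); im,d=vision.capture("wrist"); 
g=np.stack(np.meshgrid(np.arange(560),np.arange(420)),-1).reshape(-1,2)
P=back("wrist",g,d.ravel(),I); 
q=P[(np.hypot(*(P[:,:2]-[.4865,.3395]).T)<.025)&(P[:,2]>.023)&(P[:,2]<.05)]
print(len(q),q.mean(0),cv2.minEnclosingCircle((q[:,:2]*1000).astype(np.float32)))
goto([.4865,.3395,.017])
```

```text
761 [0.4835 0.3418 0.0357] ((484.17486572265625, 340.0563049316406), 11.734898567199707)
t 4.35 pos [0.479  0.3444 0.0774] jaw 15.85 width 0.0503 F [ 0.1  0.7 -0. ] tilt 0.43
shift mm [-7.1  5.6 60.4]
```

>>> {"method": "servo_tool", "body": {"rows": [[[-0.006, 0.005, 0.01], 0], [[0, 0, 0.015], 0], [[0, 0, 0.015], 0], [[0, 0, 0.01], 0], [[0, 0, 0.008], 0], [[0, 0, 0], 0]]}}

```text
time: 4.95
ee_pos: [0.4896, 0.3403, 0.0181]
ee_rot: [1.891, 2.506, 0.02]
wrist_force: [0.1, -0.6, 0.2]
width: 0.0501
```

```bash
python3 -c "
from h import *
goto([.4855,.3396,.017])"
```

```text
t 4.95 pos [0.4896 0.3403 0.0181] jaw 15.93 width 0.0501 F [ 0.1 -0.6  0.2] tilt 0.73
shift mm [ 0.4 -4.2  1.1]
```

>>> {"method": "servo_tool", "body": {"rows": [[[0, -0.003, 0], 0], [[0, 0, 0], 0]]}}

```text
time: 5.15
ee_pos: [0.4871, 0.3395, 0.0186]
ee_rot: [1.891, 2.506, 0.021]
wrist_force: [-0.4, -0.5, -0.4]
width: 0.0498
```

>>> {"method": "servo_tool", "body": {"rows": [[[0, 0, 0], 0], [[0, 0, 0], 0], [[0, 0, 0], 0], [[0, 0, 0], 0], [[0, 0, 0], 0], [[0, 0, 0], 0]], "hand": 0.0}}

```text
time: 5.75
ee_pos: [0.4877, 0.3399, 0.0202]
ee_rot: [1.889, 2.505, 0.025]
wrist_force: [0.0, -0.0, 0.6]
width: 0.0042
```

>>> {"method": "servo_tool", "body": {"rows": [[[0, 0, -0.01], 0], [[0, 0, -0.02], 0], [[0, 0, -0.02], 0], [[0, 0, -0.03], 0], [[0, 0, -0.03], 0], [[0, 0, 0], 0], [[0, 0, 0], 0]]}}

```text
time: 6.45
ee_pos: [0.4859, 0.3386, 0.1377]
ee_rot: [1.889, 2.504, 0.026]
wrist_force: [0.2, -0.1, -0.2]
width: 0.0005
```

Run:
```python
from h import *
np.set_printoptions(precision=4,suppress=True)
goto([.6248,-.0097,.12])
I=info("wrist"); im,d=vision.capture("wrist"); cv2.imwrite("pics/w2.png",im)
s=robot.sense();e=s["ee_pos"]
for c in("top","scene"):
    im,d=vision.capture(c); g=np.stack(np.meshgrid(np.arange(560),np.arange(420)),-1).reshape(-1,2)
    for r in spotter.tip_of(c,"molar_crown")[:2]: print(c,r["p"],r["xy"],onz(c,r["xy"],e[2]+.013)-e)
    if c=="scene": cv2.imwrite("pics/s2.png",im[180:,260:])
```

```text
t 6.45 pos [0.4859 0.3386 0.1377] jaw 15.94 width 0.0005 F [ 0.2 -0.1 -0.2] tilt 0.98
shift mm [-373.2   37.5   15.9] 
top 0.43 [142.2, 174.6] [-0.0372 -0.0407  0.013 ]
scene 0.7 [263.4, 250.7] [ 0.1243 -0.2415  0.013 ]
scene 0.51 [380.6, 279.8] [ 0.0783 -0.0537  0.013 ]
```

View pics/s2.png

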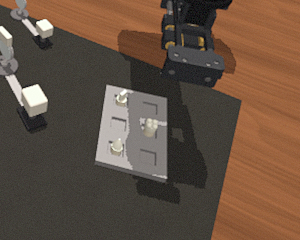

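The fingers shut with nothing between them. The molar is still upright at (150,127) in the crop. I'll check where the fingers really are.

Run:
```python
from h import *
np.set_printoptions(precision=4,suppress=True)
e=robot.sense(); p=e["ee_pos"]; print(e["joints"],p)
print("scene proj TCP",proj("scene",p)); print("wrist proj TCP",proj("wrist",p)); K,t,M=info("wrist"); print(t-p, M)
a=cv2.imread("pics/w2.png"); q=proj("wrist",p)[0]; cv2.drawMarker(a,tuple(int(v) for v in q),(0,0,255))
im,d=vision.capture("scene"); q=proj("scene",p)[0]; cv2.drawMarker(im,tuple(int(v) for v in q),(0,0,255),0,10)
b=cv2.resize(im[90:410,250:530],None,fx=1.3125,fy=1.3125)
cv2.imwrite("pics/c3.png",np.hstack([b,cv2.resize(a[:,100:460],(360,420))]))
g=np.stack(np.meshgrid(np.arange(560),np.arange(420)),-1).reshape(-1,2); P=back("scene",g,d.ravel())
q=P[(np.hypot(*(P[:,:2]-p[:2]).T)<.15)&(P[:,2]>.06)]; q=q[np.argsort(q[:,2])]; print(q[:200:20])
q=P[(np.hypot(*(P[:,:2]-[.4865,.3395]).T)<.03)&(P[:,2]>.023)&(P[:,2]<.05)];print(len(q),q.mean(0),cv2.minAreaRect((q[:,:2]*1000).astype(np.float32)))
```

```text
[0.4068 0.4996 1.298  0.0044 1.33   0.1275] [0.4857 0.3385 0.1363]
scene proj TCP [[426.0053 267.2259]]
wrist proj TCP [[283.007  241.0902]]
[-0.0255  0.0763  0.1822] [[ 0.9613  0.2584  0.0958]
 [ 0.2753 -0.9168 -0.2894]
 [ 0.0131  0.3045 -0.9524]]
[[0.4149 0.2913 0.2348]
 [0.5698 0.3258 0.2388]
 [0.5688 0.3486 0.2393]
 [0.5599 0.3805 0.2401]
 [0.572  0.3423 0.2406]
 [0.5737 0.3372 0.2411]
 [0.5591 0.3875 0.2416]
 [0.4174 0.285  0.2422]
 [0.5646 0.3677 0.2428]
 [0.5594 0.3832 0.2433]]
143 [0.4898 0.3382 0.0346] ((487.7711486816406, 337.6596984863281), (20.359573364257812, 20.397079467773438), 17.00223731994629)
```

View pics/c3.png

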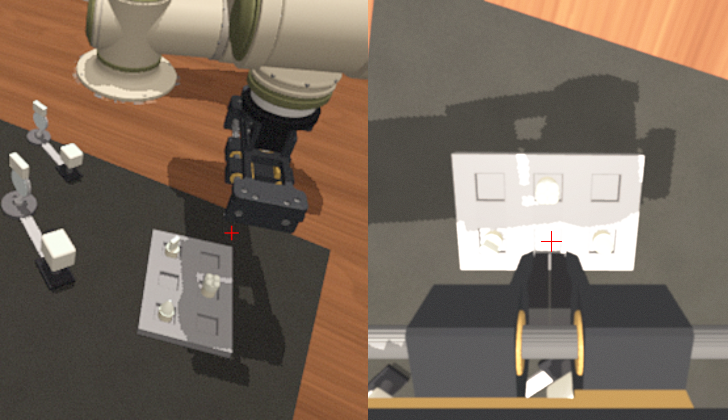

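Run:
```python
from h import *
np.set_printoptions(precision=4,suppress=True)
p=robot.sense()["ee_pos"];M=R.from_rotvec(robot.sense()["ee_rot"]).as_matrix()
I=info("wrist"); im,d=vision.capture("wrist")
for x,y in[(276,256),(276,262),(290,256),(276,275),(290,275),(276,300),(290,310),(276,330)]: print(x,y,d[y,x],(back("wrist",[x,y],d[y,x],I)[0]-p)@M)
g=np.stack(np.meshgrid(np.arange(560),np.arange(420)),-1).reshape(-1,2); P=back("wrist",g,d.ravel(),I)
q=P[(np.hypot(*(P[:,:2]-[.4855,.3395]).T)<.03)&(P[:,2]>.025)&(P[:,2]<.05)];print(len(q),q.mean(0),q[:,2].max(),cv2.minEnclosingCircle((q[:,:2]*1000).astype(np.float32)))
q=P[(np.hypot(*(P[:,:2]-[.4855,.3395]).T)<.1)&(P[:,2]>.005)&(P[:,2]<.02)]; print("tray top z",np.median(q[:,2]))
```

```text
276 256 0.15805978 [ 0.0096 -0.0036 -0.039 ]
276 262 0.15211974 [ 0.0097 -0.0035 -0.0452]
290 256 0.15801054 [ 0.0096  0.0031 -0.039 ]
276 275 0.14137645 [ 0.0094 -0.0034 -0.0566]
290 275 0.14068586 [ 0.0097  0.0027 -0.0572]
276 300 0.12246319 [ 0.0101 -0.0031 -0.0762]
290 310 0.11751582 [ 0.0096  0.0021 -0.0816]
276 330 0.08093467 [ 0.0273 -0.0024 -0.1143]
497 [0.4838 0.3412 0.0362] 0.040417080688506135 ((484.30291748046875, 339.770751953125), 11.905082702636719)
tray top z 0.013635887166745214
```

The depth picture puts the finger tips about 35 mm behind the reported TCP. The gripper body in the scene view sits about the same amount high. I'll pin that offset down before descending again.

Run:
```python
from h import *
np.set_printoptions(precision=4,suppress=True)
s=robot.sense();p=s["ee_pos"];M=R.from_rotvec(s["ee_rot"]).as_matrix()
I=info("wrist"); im,d=vision.capture("wrist")
for x in range(266,302,3):
    y=np.where((d[:,x]>0)&(d[:,x]<.185))[0].min(); print(x,y,(back("wrist",[x,y],d[y,x],I)[0]-p)@M)
goto([.4860,.3393,.065],15.5)
```

```text
266 254 [ 0.0092 -0.0086 -0.0359]
269 253 [ 0.0095 -0.0071 -0.0355]
272 253 [ 0.0095 -0.0056 -0.0354]
275 253 [ 0.0095 -0.0042 -0.0356]
278 253 [ 0.0094 -0.0027 -0.0353]
281 253 [ 0.0102 -0.0012 -0.0369]
284 253 [ 0.0099  0.0003 -0.0363]
287 253 [ 0.0099  0.0017 -0.0364]
290 253 [ 0.01    0.0032 -0.0365]
293 253 [ 0.0098  0.0047 -0.0361]
296 253 [ 0.0096  0.0062 -0.0357]
299 251 [ 0.0113  0.0076 -0.0368]
t 6.85 pos [0.4859 0.3386 0.1366] jaw 15.94 width 0.0007 F [ 0.3 -0.3  0.8] tilt 0.88
shift mm [ 0.2 -0.7 71.6] ('spin', np.float64(0.44))
```

>>> {"method": "servo_tool", "body": {"rows": [[[0, 0, 0.02], 0], [[0, 0, 0.02], 0], [[0, 0, 0.02], 0], [[0, 0, 0.01], 0], [[0, 0, 0], 0], [[0, 0, 0], 0]], "hand": 0.05}}

```text
time: 7.45
ee_pos: [0.4872, 0.3395, 0.0641]
ee_rot: [1.89, 2.505, 0.024]
wrist_force: [0.1, 0.2, -0.1]
width: 0.0463
```

Run:
```python
from h import *
np.set_printoptions(precision=4,suppress=True)
s=robot.sense();p=s["ee_pos"];M=R.from_rotvec(s["ee_rot"]).as_matrix()
I=info("wrist"); im,d=vision.capture("wrist")
g=np.stack(np.meshgrid(np.arange(560),np.arange(420)),-1).reshape(-1,2); P=(back("wrist",g,d.ravel(),I)-p)@M
q=P[(np.abs(P[:,0])<.015)&(P[:,2]<-.02)&(P[:,2]>-.06)&(np.abs(P[:,1])<.05)]
for sg in(-1,1): k=q[q[:,1]*sg>0]; print(len(k),k[:,2].max(),np.abs(k[:,1]).min(),np.abs(k[:,1]).max(),k[:,0].max())
goto([.4860,.3393,-.017],15.5)
```

```text
1202 -0.0350152052582137 0.023871155584341705 0.03914225589564278 0.012137236009972607
1185 -0.03432874660728833 0.02195358601474982 0.03763548082762015 0.012154136802495082
t 7.5 pos [0.4872 0.3395 0.0643] jaw 15.94 width 0.0495 F [-0.3  0.6  0.4] tilt 0.91
shift mm [-0.4 -2.4 81.2] ('spin', np.float64(0.44))
```

>>> {"method": "servo_tool", "body": {"rows": [[[0, -0.002, 0.018], 0], [[0, 0, 0.018], 0], [[0, 0, 0.015], 0], [[0, 0, 0.012], 0], [[0, 0, 0.008], 0], [[0, 0, 0.004], 0], [[0, 0, 0], 0]]}}

```text
time: 8.2
ee_pos: [0.4902, 0.3416, -0.0075]
ee_rot: [1.886, 2.5, 0.04]
wrist_force: [-0.4, -1.1, 0.9]
width: 0.05
```

Run:
```python
from h import *
goto([.4860,.3393,-.018],15.5)
im,d=vision.capture("wrist"); cv2.imwrite("pics/w4.png",im)
```

```text
t 8.2 pos [ 0.4902  0.3416 -0.0075] jaw 15.95 width 0.05 F [-0.4 -1.1  0.9] tilt 1.58
shift mm [-1.1 -4.9 10.3] ('spin', np.float64(0.45))
```

View pics/w4.png

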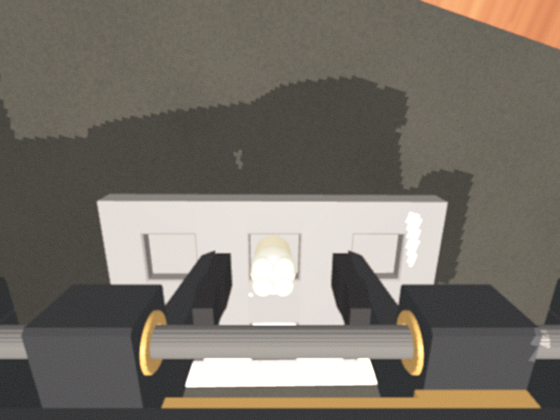

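The molar at (272,270) now stands between the open fingers, with the tips about 27 mm up. I'll go down 10 mm more and shift sideways.

>>> {"method": "servo_tool", "body": {"rows": [[[-0.001, -0.004, 0.004], 0], [[0, 0, 0.004], 0], [[0, 0, 0.003], 0], [[0, 0, 0], 0]]}}

```text
time: 8.65
ee_pos: [0.4872, 0.3399, -0.0179]
ee_rot: [1.885, 2.499, 0.044]
wrist_force: [0.0, 0.6, 0.0]
width: 0.0502
```

>>> {"method": "servo_tool", "body": {"rows": [[[0, 0, 0], 0], [[0, 0, 0], 0], [[0, 0, 0], 0], [[0, 0, 0], 0], [[0, 0, 0], 0]], "hand": 0.0}}

```text
time: 9.15
ee_pos: [0.4875, 0.34, -0.0176]
ee_rot: [1.885, 2.499, 0.045]
wrist_force: [0.3, -0.7, -0.9]
width: 0.0205
```

>>> {"method": "servo_tool", "body": {"rows": [[[0, 0, -0.01], 0], [[0, 0, -0.02], 0], [[0, 0, -0.03], 0], [[0, 0, -0.03], 0], [[0, 0, -0.03], 0], [[0, 0, 0], 0], [[0, 0, 0], 0], [[0, 0, 0], 0]]}}

```text
time: 9.95
ee_pos: [0.4837, 0.3377, 0.1101]
ee_rot: [1.884, 2.499, 0.046]
wrist_force: [0.1, -0.4, -0.3]
width: 0.0209
```

```bash
python3 -c "
from h import *
goto([.625,-.0097,.10],15.5)"
```

```text
t 9.95 pos [0.4837 0.3377 0.1101] jaw 15.95 width 0.0209 F [ 0.1 -0.4 -0.3] tilt 1.8
shift mm [-373.    40.1    8.2] ('spin', np.float64(0.45))
```

>>> {"method": "servo_tool", "body": {"rows": [[[-0.03, 0.003, 0], 0], [[-0.036, 0.004, 0], 0], [[-0.036, 0.004, 0], 0], [[-0.036, 0.004, 0], 0], [[-0.036, 0.004, 0], 0], [[-0.036, 0.004, 0], 0], [[-0.036, 0.004, 0], 0], [[-0.036, 0.004, 0], 0], [[-0.036, 0.004, 0], 0], [[-0.036, 0.004, 0], 0], [[0, 0, 0], 0], [[0, 0, 0], 0]]}}

```text
time: 11.15
ee_pos: [0.6173, -0.0047, 0.0924]
ee_rot: [-1.884, -2.502, -0.021]
wrist_force: [0.5, -0.1, 0.3]
width: 0.0205
```

Run:
```python
from h import *
np.set_printoptions(precision=4,suppress=True)
goto([.625,-.0097,.04],15.5)
s=robot.sense();p=s["ee_pos"];M=R.from_rotvec(s["ee_rot"]).as_matrix()
I=info("wrist"); im,d=vision.capture("wrist"); cv2.imwrite("pics/w5.png",im)
g=np.stack(np.meshgrid(np.arange(560),np.arange(420)),-1).reshape(-1,2); W=back("wrist",g,d.ravel(),I)
q=W[(np.hypot(*(W[:,:2]-[.625,-.0097]).T)<.045)&(W[:,2]>.03)&(W[:,2]<.05)]; print(len(q),q.mean(0),cv2.minAreaRect((q[:,:2]*1000).astype(np.float32)))
T=(W-p)@M; k=T[(np.abs(T[:,0])<.03)&(np.abs(T[:,1])<.009)&(T[:,2]>-.06)&(T[:,2]<0)]
print("molar in tool",len(k),k.min(0),k.max(0))
for r in spotter.tip_of("wrist","well")[:2]: print(r["p"],r["xy"],onz("wrist",r["xy"],.034,I))
```

```text
t 11.15 pos [ 0.6173 -0.0047  0.0924] jaw 16.05 width 0.0205 F [ 0.5 -0.1  0.3] tilt 0.96
shift mm [-7.8  5.7 52.3] ('spin', np.float64(0.55))
3396 [ 0.6219 -0.007   0.0373] ((622.3013916015625, -9.341815948486328), (46.022705078125, 46.8193473815918), 26.959348678588867)
molar in tool 2270 [-0.0095 -0.009  -0.0584] [ 0.0126  0.009  -0.0239]
0.73 [287.1, 220.7] [ 0.6231 -0.0112  0.034 ]
```

View pics/w5.png

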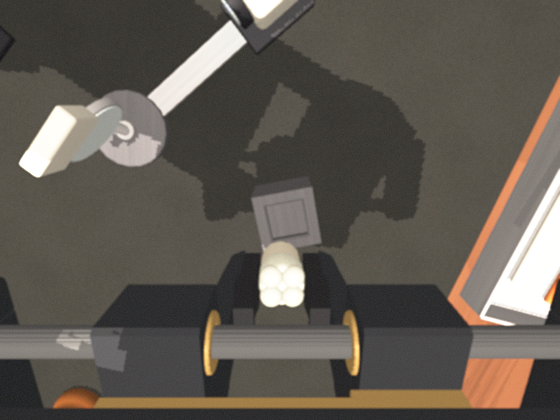

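The molar hangs upright in the fingers at (282,275). The pedestal well is just ahead at (287,220). I'll move over it and part of the way down.

>>> {"method": "servo_tool", "body": {"rows": [[[-0.007, 0.004, 0.01], 0], [[0, 0, 0.015], 0], [[0, 0, 0.015], 0], [[0, 0, 0.01], 0], [[0, 0, 0], 0], [[0, 0, 0], 0]]}}

```text
time: 11.85
ee_pos: [0.623, -0.0046, 0.0388]
ee_rot: [-1.873, -2.509, -0.021]
wrist_force: [-0.4, 0.9, 0.4]
width: 0.0209
```

```bash
python3 -c "
from h import *
goto([.624,-.0107,.012],15.5)"
```

```text
t 11.85 pos [ 0.623  -0.0046  0.0388] jaw 16.51 width 0.0209 F [-0.4  0.9  0.4] tilt 0.96
shift mm [-6.6 -0.9 26.7] ('spin', np.float64(1.01))
```

>>> {"method": "servo_tool", "body": {"rows": [[[-0.006, -0.001, 0.006], 0], [[0, 0, 0.005], 0], [[0, 0, 0], 0], [[0, 0, 0], 0]]}}

```text
time: 12.25
ee_pos: [0.6246, -0.0111, 0.0282]
ee_rot: [-1.874, -2.511, -0.023]
wrist_force: [0.2, 0.8, -0.5]
width: 0.0209
```

```bash
python3 -c "
from h import *
goto([.624,-.0107,.012],15.5)"
```

```text
t 12.25 pos [ 0.6246 -0.0111  0.0282] jaw 16.52 width 0.0209 F [ 0.2  0.8 -0.5] tilt 0.94
shift mm [ 0.3 -0.6 16.2] ('spin', np.float64(1.02))
```

>>> {"method": "servo_tool", "body": {"rows": [[[0, 0, 0.006], 0], [[0, 0, 0.005], 0], [[0, 0, 0.004], 0], [[0, 0, 0.001], 0], [[0, 0, 0], 0], [[0, 0, 0], 0]]}}

```text
time: 12.85
ee_pos: [0.6247, -0.0108, 0.0109]
ee_rot: [-1.875, -2.512, -0.023]
wrist_force: [0.5, 0.5, 0.2]
width: 0.0205
```

```bash
python3 -c "
from h import *
goto([.624,-.0107,.011],15.5)"
```

```text
t 12.85 pos [ 0.6247 -0.0108  0.0109] jaw 16.52 width 0.0205 F [0.5 0.5 0.2] tilt 0.94
shift mm [ 0.2 -0.6 -0.1] ('spin', np.float64(1.02))
```

>>> {"method": "servo_tool", "body": {"rows": [[[0, 0, 0.001], 0], [[0, 0, 0], 0]]}}

```text
time: 13.05
ee_pos: [0.625, -0.0108, 0.0106]
ee_rot: [-1.875, -2.512, -0.024]
wrist_force: [-0.8, -0.3, -0.6]
width: 0.0211
```

>>> {"method": "servo_tool", "body": {"rows": [[[0, 0, 0], 0], [[0, 0, 0], 0], [[0, 0, 0], 0], [[0, 0, 0], 0]], "hand": 0.045}}

```text
time: 13.45
ee_pos: [0.6251, -0.0108, 0.0107]
ee_rot: [-1.875, -2.513, -0.024]
wrist_force: [0.2, -0.6, 0.2]
width: 0.0448
```

>>> {"method": "servo_tool", "body": {"rows": [[[0, 0, -0.015], 0], [[0, 0, -0.025], 0], [[0, 0, -0.03], 0], [[0, 0, -0.03], 0], [[0, 0, -0.02], 0], [[0, 0, 0], 0], [[0, 0, 0], 0]]}}

```text
time: 14.15
ee_pos: [0.6238, -0.0126, 0.1331]
ee_rot: [-1.874, -2.51, -0.022]
wrist_force: [0.4, -0.2, -1.0]
width: 0.0451
```

Run:
```python
from h import *
np.set_printoptions(precision=4,suppress=True)
goto([.486,.0195,.11],-24.7)
g=np.stack(np.meshgrid(np.arange(560),np.arange(420)),-1).reshape(-1,2)
for c in("wrist","top","scene"):
    I=info(c); im,d=vision.capture(c); cv2.imwrite(f"pics/{c}6.png",im); W=back(c,g,d.ravel(),I)
    q=W[(np.hypot(*(W[:,:2]-[.625,-.0097]).T)<.03)&(W[:,2]>.052)&(W[:,2]<.08)]
    if len(q)>5: print(c,"molar",len(q),q.mean(0),q[:,2].max(),cv2.minEnclosingCircle((q[:,:2]*1000).astype(np.float32)))
    q=W[(np.hypot(*(W[:,:2]-[.486,.0195]).T)<.05)&(W[:,2]>.097)&(W[:,2]<.11)]
    if len(q)>5: print(c,"bar",len(q),q.mean(0),cv2.minAreaRect((q[:,:2]*1000).astype(np.float32)))
```

```text
t 14.15 pos [ 0.6238 -0.0126  0.1331] jaw 16.52 width 0.0451 F [ 0.4 -0.2 -1. ] tilt 0.95
shift mm [  69.6 -123.1   23.6] ('spin', np.float64(41.22))
wrist molar 618 [ 0.6226 -0.0091  0.064 ] 0.0682500941045418 ((622.9591674804688, -10.502955436706543), 11.72269344329834)
wrist bar 1526 [0.4856 0.0205 0.1038] ((484.0819396972656, 19.60154151916504), (40.48163604736328, 12.427202224731445), 65.10659790039062)
scene molar 124 [ 0.6272 -0.0094  0.0628] 0.0704557598139176 ((625.381103515625, -11.287349700927734), 11.14444351196289)
scene bar 111 [0.4881 0.0206 0.1037] ((486.57537841796875, 18.92842674255371), (39.3031120300293, 12.223016738891602), 67.58868408203125)
```

View pics/wrist6.png

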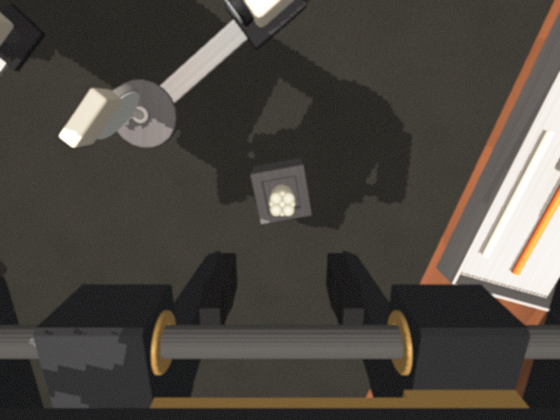

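The molar stands upright in the well at (282,203), its top measured at z ≈ 0.068 against 0.067 expected. Next I'll spin the jaws to the bar's resting direction.

>>> {"method": "servo_tool", "body": {"rows": [[[0, 0, 0], 8], [[0, 0, 0], 8.5], [[0, 0, 0], 8.5], [[0, 0, 0], 8.5], [[0, 0, 0], 6], [[0, 0, 0], 0]]}}

```text
time: 14.9
ee_pos: [0.621, -0.012, 0.1248]
ee_rot: [-2.615, -1.698, 0.0]
wrist_force: [0.5, -0.6, -0.8]
width: 0.0449
```

```bash
python3 -c "
from h import *
goto([.4855,.0193,.10],-24.5)"
```

```text
t 14.9 pos [ 0.621  -0.012   0.1248] jaw -24.0 width 0.0449 F [ 0.5 -0.6 -0.8] tilt 1.35
shift mm [ -26.8 -136.    27.1] ('spin', np.float64(0.5))
```

>>> {"method": "servo_tool", "body": {"rows": [[[-0.005, -0.025, 0], 0], [[-0.006, -0.03, 0], 0], [[-0.006, -0.03, 0], 0], [[-0.005, -0.03, 0], 0], [[-0.003, -0.015, 0], 0], [[0, 0, 0], 0], [[0, 0, 0], 0]]}}

```text
time: 15.6
ee_pos: [0.4856, 0.0184, 0.122]
ee_rot: [-2.592, -1.722, 0.009]
wrist_force: [-0.3, -0.2, 0.1]
width: 0.0448
```

Run:
```python
from h import *
np.set_printoptions(precision=4,suppress=True)
goto([.4855,.0193,.046],-24.5)
s=robot.sense();p=s["ee_pos"];M=R.from_rotvec(s["ee_rot"]).as_matrix()
g=np.stack(np.meshgrid(np.arange(560),np.arange(420)),-1).reshape(-1,2)
I=info("wrist"); im,d=vision.capture("wrist"); W=back("wrist",g,d.ravel(),I)
q=W[(np.hypot(*(W[:,:2]-[.486,.0195]).T)<.035)&(W[:,2]>.095)&(W[:,2]<.11)]
if len(q)>5: print("bar",len(q),q.mean(0),cv2.minAreaRect((q[:,:2]*1000).astype(np.float32)),((q-p)@M).mean(0)*1000)
```

```text
t 15.6 pos [0.4856 0.0184 0.122 ] jaw -22.81 width 0.0448 F [-0.3 -0.2  0.1] tilt 1.73
shift mm [-0.1  1.6 75.9] ('spin', np.float64(1.69))
bar 1073 [0.4844 0.0214 0.1043] ((483.6130065917969, 19.778480529785156), (39.95143508911133, 11.99693489074707), 64.99629211425781) [ 2.0442 -1.7943 17.7702]
```

>>> {"method": "servo_tool", "body": {"rows": [[[0, 0, 0.01], 1.7], [[0, 0, 0.015], 0], [[0, 0, 0.015], 0], [[0, 0, 0.01], 0], [[0, 0, 0], 0], [[0, 0, 0], 0]]}}

```text
time: 16.25
ee_pos: [0.4881, 0.0184, 0.0666]
ee_rot: [-2.622, -1.676, 0.01]
wrist_force: [0.2, 0.3, 0.2]
width: 0.045
```

```bash
python3 -c "
from h import *
goto([.4848,.0195,.048],-24.5)"
```

```text
t 16.25 pos [0.4881 0.0184 0.0666] jaw -24.83 width 0.045 F [0.2 0.3 0.2] tilt 1.75
shift mm [-0.5 -2.9 18.7] ('spin', np.float64(-0.33))
```

>>> {"method": "servo_tool", "body": {"rows": [[[0, -0.003, 0.007], 0], [[0, 0, 0.007], 0], [[0, 0, 0.004], 0], [[0, 0, 0], 0], [[0, 0, 0], 0]]}}

```text
time: 16.75
ee_pos: [0.4855, 0.02, 0.0481]
ee_rot: [-2.624, -1.676, 0.008]
wrist_force: [0.2, 0.0, -0.1]
width: 0.0451
```

>>> {"method": "servo_tool", "body": {"rows": [[[0, 0, 0], 0], [[0, 0, 0], 0], [[0, 0, 0], 0], [[0, 0, 0], 0], [[0, 0, 0], 0], [[0, 0, 0], 0]], "hand": 0.0}}

```text
time: 17.35
ee_pos: [0.4839, 0.0208, 0.0487]
ee_rot: [-2.621, -1.675, 0.011]
wrist_force: [2.0, -1.6, -2.3]
width: 0.0117
```

```bash
python3 -c "
from h import *
goto([.4852,.0195,.048],21.2)"
```

```text
t 17.35 pos [0.4839 0.0208 0.0487] jaw -24.83 width 0.0117 F [ 2.  -1.6 -2.3] tilt 1.81
shift mm [-0.7  1.8  0.6] ('spin', np.float64(-46.03))
```

>>> {"method": "servo_tool", "body": {"rows": [[[0, 0, 0], -5], [[0, 0, 0], -5], [[0, 0, 0], -5], [[0, 0, 0], 0]]}}

```text
time: 17.75
ee_pos: [0.4838, 0.0208, 0.0486]
ee_rot: [-2.371, -2.014, 0.004]
wrist_force: [-0.6, 0.1, -0.0]
width: 0.012
```

```bash
python3 -c "
from h import *
goto([.484,.0205,.048],21.2)"
```

```text
t 17.75 pos [0.4838 0.0208 0.0486] jaw -9.3 width 0.012 F [-0.6  0.1 -0. ] tilt 1.79
shift mm [-0.3  0.3  0.6] ('spin', np.float64(-30.5))
```

>>> {"method": "servo_tool", "body": {"rows": [[[0, 0, 0], -6], [[0, 0, 0], -6], [[0, 0, 0], -6], [[0, 0, 0], -6], [[0, 0, 0], -5], [[0, 0, 0], 0], [[0, 0, 0], 0]]}}

```text
time: 18.45
ee_pos: [0.4834, 0.0208, 0.0486]
ee_rot: [-1.79, -2.543, -0.007]
wrist_force: [-0.5, 1.1, -0.2]
width: 0.0122
```

Run:
```python
from h import *
np.set_printoptions(precision=4,suppress=True)
goto([.484,.0205,.048],21.2)
g=np.stack(np.meshgrid(np.arange(560),np.arange(420)),-1).reshape(-1,2)
for c in("wrist","scene","top"):
    I=info(c); im,d=vision.capture(c); cv2.imwrite(f"pics/{c}7.png",im); W=back(c,g,d.ravel(),I)
    for n,ct,r,lo,hi in(("bar",(.485,.02),.035,.097,.108),("molar",(.624,-.01),.03,.052,.08),("box",(.568,.134),.05,.067,.08),("mirror",(.485,.02),.035,.04,.078)):
        q=W[(np.hypot(*(W[:,:2]-ct).T)<r)&(W[:,2]>lo)&(W[:,2]<hi)]
        if len(q)>5: print(c,n,len(q),q.mean(0),q[:,2].max(),np.round(np.hstack([np.ravel(v) for v in cv2.minAreaRect((q[:,:2]*1000).astype(np.float32))]),1),np.round(cv2.minEnclosingCircle((q[:,:2]*1000).astype(np.float32))[0],1))
```

```text
t 18.45 pos [0.4834 0.0208 0.0486] jaw 19.73 width 0.0122 F [-0.5  1.1 -0.2] tilt 1.81
shift mm [-0.5  0.5  0.6] ('spin', np.float64(-1.47))
wrist bar 3172 [0.4819 0.0245 0.1039] 0.10797972126111625 [478.8  21.5  37.7  36.1  79.7] [482.4  23.2]
wrist molar 697 [ 0.621  -0.0117  0.0647] 0.06790025777443331 [622.3 -11.6  20.1  17.4  20.6] [622.6 -10.8]
wrist box 6173 [0.561  0.1333 0.0718] 0.07489042298495344 [564.2 133.5  48.3  35.7  54.4] [560.6 136.7]
wrist mirror 544 [0.4729 0.0319 0.0634] 0.07648595486649354 [473.9  29.5   8.9  25.5   2.7] [471.8  29.4]
scene bar 6 [0.4788 0.0364 0.1028] 0.10497587091473737 [478.   36.    9.4   0.1  31.5] [478.1  35.9]
scene molar 123 [ 0.6272 -0.0094  0.0628] 0.06871678927841973 [625.8 -11.3  19.3  20.6   2.5] [625.2 -11.5]
scene box 408 [0.5723 0.1372 0.0724] 0.07569147628545092 [568.8 133.6  52.2  35.5  55.3] [569.6 134.9]
scene mirror 195 [0.4838 0.02   0.0542] 0.07422887308379955 [484.6  18.4   9.8  47.3  26.1] [483.8  18. ]
top box 75 [0.5761 0.1521 0.0729] 0.0765511451788935 [579.5 151.   14.4  36.4  65.6] [578.3 148.9]
```

>>> {"method": "servo_tool", "body": {"rows": [[[0, 0, 0], -1.3], [[0, 0, 0], 0], [[0, 0, 0], 0], [[0, 0, 0], 0]]}}

```text
time: 19.0
ee_pos: [0.4834, 0.0208, 0.0487]
ee_rot: [-1.76, -2.565, -0.008]
wrist_force: [-0.6, 0.7, 0.1]
width: 0.0116
```

Run:
```python
from h import *
np.set_printoptions(precision=4,suppress=True)
goto([.484,.0205,.048],21.1)
g=np.stack(np.meshgrid(np.arange(560),np.arange(420)),-1).reshape(-1,2)
I=info("scene"); im,d=vision.capture("scene"); W=back("scene",g,d.ravel(),I)
q=W[(np.hypot(*(W[:,:2]-[.485,.02]).T)<.03)&(W[:,2]>.045)&(W[:,2]<.076)]
for _ in range(4):
    c=q.mean(0); n=np.linalg.svd(q-c)[2][2]; n*=np.sign(n[0]); r=(q-c)@n; q=q[np.abs(r)<.003]
print(len(q),c,n,"normal deg",np.degrees(np.arctan2(n[1],n[0])))
a=im[190:330,180:360]; cv2.imwrite("pics/c8.png",cv2.resize(a,None,fx=4,fy=4,interpolation=2))
```

```text
t 19.0 pos [0.4834 0.0208 0.0487] jaw 21.09 width 0.0116 F [-0.6  0.7  0.1] tilt 1.8
shift mm [-0.5  0.5  0.6] ('spin', np.float64(-0.01))
160 [0.484  0.0195 0.0557] [0.9308 0.3654 0.0131] normal deg 21.432347214217284
```

View pics/c8.png

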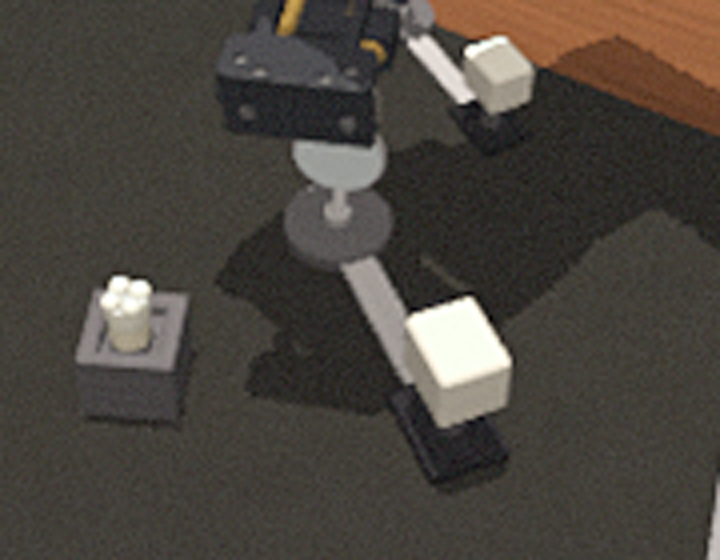

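The mirror is gripped and faces between the camera box at (458,360) and the molar at (128,315), which stands upright in the well. The mirror's fitted plane gives 21.4°, the jaws read 21.1°, and the target is about 21.1°. I'm handing it in.

```bash
python3 -c "
from plant import finish_job
print(finish_job())"
```

```text
the job is handed in; nothing more can be done
None
```

The molar stands upright in the pedestal's well, and the gripper is holding the middle-sized unit's mirror at the angle that shows the molar mid-picture. I handed the job in at about 19 s; it gives no verdict, so these are my own last checks.

- **Molar:** its top measured z ≈ 0.068 m, against 0.067 expected. It sits about 1.5 mm off the well's centre, and the fingers are clear of it.
- **Mirror:** the target angle was 21.1°. The jaws read 21.1° and a plane fitted to the mirror in the depth picture gave 21.4°. The fingers stopped at 11.6 mm on the 12 mm bar. I could not read the grip force directly.
- **Other teeth and jar:** the pictures showed the canine and incisor standing in their pockets after the first grasp try. I did not measure them or the jar again at the end.

**Failed or disagreed:**
- **First grasp:** it closed on nothing. The finger tips are about 35 mm behind the reported TCP, which the wrist depth and the gripper body's height in the scene view both showed. I corrected for that, and the second grasp held.
- **Cameras:** the wrist and fixed cameras differed by 2–3 mm, so I worked between the two.
- **Tool tilt:** the tool drifted up to 1.8° off vertical over the moves.

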